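# Exchange the vial in the heating block from behind the reagent bottles

### The arm

A 7-joint arm with a two-finger parallel gripper is mounted at the origin on a cart in front of the work surface, level with it; the furniture and walls round the work are solid. World frame = base frame: x ahead of the robot, y to its left, z up, the work surface at z = 0. Lengths are in mm, angles in rad, forces in N, time in s.
With the tool pointing down it reaches from about 400 to 875 mm from the base axis. Payload 4.4 kg.
Tool frame: the origin (TCP) lies midway between the tips of the shut fingers; the grasp point (between the pads) lies 19 mm behind it; z points along the fingers, y is the line along which they close (so a half turn about z gives the same grasp; the last joint's range is limited). The gripper opens to 85 mm and grips with 20 to 120 N. Pads are 22 mm wide; open, the fingers measure 114 mm over their backs; the gripper's body (76 mm by 85 mm) begins 54 mm behind the grasp point. The pads swing forward as they close: fully open they stand 13 mm farther back than shut.
Start: joints at [-1.253, 0.628, 0.038, 1.517, -0.027, 0.996, -0.02], TCP at [243.368, 602.735, 231.313] pointing down, gripper open.
Joint ranges: [-3.06, 3.06], [-0.37, 2.12], [-1.25, 1.32], [0.18, 2.47], [-1.1, 4.24], [0.23, 1.98], [-2.94, 2.94]. Speed limits (rad/s): [2.57, 2.57, 3.14, 3.14, 3.14, 3.14, 3.14].

### API

Orientations are given as [roll, pitch, yaw] about the fixed x, y, z axes, in that order (R = Rz(yaw) Ry(pitch) Rx(roll)).
In Python, from cell import readout, optics, order gives the robot as it stands.
- The arm moves only by the shell command python3 -m jog 'ROWS'. ROWS is a JSON object of lists of equal length, an entry for each row: "claw": the opening, from 0 (shut) to 1 (fully open); "xyz": the shift along the tool's x, y, z each as a share of 0.1 m, from -1 to 1, a list of three; "twist": the turn, a rotation vector about the tool's x, y, z each as a share of 180 degrees, from -1 to 1, a list of three. A call has 1 to 12 rows; each row shifts and turns the commanded pose from where the row before left it, along the tool's axes as they then stand; what a row does not reach is not made up. A row lasts 1/8 s, in which the tool goes at most 62.5 mm and 10.7 degrees, less where a joint would pass 70% of its speed; a pose out of reach is approached as far as the arm can. A call with a number of a shift or a turn outside -1 to 1 is refused whole. A call with a gripper value outside its range is refused whole. The fingers move at their own pace and stop on an object; the grip force is fixed at half the most. Time passes only in rows, so rows that do not move let the fingers close. It gives the time, the measured TCP pose, the force, the opening and the grip force at its end, in the units of the state.
- readout.read_state(): the state, without advancing time (a new reading comes with each control period).
- optics.get_image(name): name is "side" or "top" or "wrist"; returns a dict with "color" (480x640x3 uint8, red, green, blue), "fovy" (degrees; the focal length in pixels is half the picture's height over the tangent of half this angle, whatever the lens; pixels are square), "cx", "cy" (the principal point, pixels), "k1" (the pictures are not rectified: a ray, as slopes to the right and down, at radius r is drawn at 1 + k1 r^2 times it, then the intrinsics apply), "view" (4x4, takes a point from world to camera coordinates). Camera axes: x right, y up, looking along -z (the intrinsics and any distortion apply to the point x, -y, -z); pixel columns grow to the right and rows downward; lengths in mm; the calibration is good to about 2 mm. A picture is of the moment at which its call begins. There is no depth.
- order.finish_job(): hands the job in; it is judged then, once.
Trained networks look in the newest picture that a camera, given by its name, has taken for a name from the list of things; names that differ only in an ending like _2 or _b are one class to them, and where a whole thing is asked for, a point or a joint stands for the part that bears it (a point fixed in the world has none). Each returns a list of dicts, best first, with "score" (0 to 1); they miss things now and then, are a little off and sometimes report something else, mostly with a low value. They report only what shows in the picture. A call takes as long as a camera call. They do not tell look-alikes from the thing itself.
- optics.boxes_of(camera, label): "rect" ([left, top, width, height] in pixels, round what is visible of it).
The state is a dict: "clock": time; "qpos": joint angles; "qd": joint speeds; "tau": joint torques, N m; "eef_pos": TCP position; "tool_rot": TCP orientation; "force": force on the tool from outside, world axes, zero at the start; "torque": the same for the moment, N m; "width": finger opening in mm; "gripper_force": force on a finger pad.
Only numpy, scipy, OpenCV 4.12 (cv2) and the standard library are available. Lean on these libraries where they do the work, as an engineer would, in place of code of your own. Each camera call takes 0.05 s, during which the arm holds its last target. There are 200 camera calls.

### The job

The next sample, the blue-capped vial, stands in the back row of the white reagent station behind two tall amber bottles. First stand both bottles in the blue-grey spill tray so that both are out of the way, then put the blue-capped vial into a well of the aluminium heating block and the finished white-capped vial from the block into the station well that the blue-capped one left. When both vials are exchanged, return each bottle to the pocket of the station it came from; keep everything upright and leave the other white-capped vial in the station, the beaker and the matchbox where they are.

Things in the scene. Friction and masses are not known exactly. Their poses are not given: they have to be found in the camera images.
- reagent_station: white plastic station, fixed, 141 x 196 mm, 25 mm high. Origin: centre of its underside; x to its back (away from the robot at yaw 0), y along its length, z up. Front row: two round bottle pockets 75 mm wide at x = -23, y = +47 and -47 mm; back row: two round vial wells 33 mm wide at x = +41, y = +30 and -30 mm. Floors of all four 10 mm above the origin, top face at 24 mm
- heating_block: bare aluminium block on a thin black foot, fixed, 66 x 118 mm, 40 mm high. Origin: centre of its underside; y along its length, z up. Two round wells 33 mm wide at x = 0, y = +28 and -28 mm, their floors 20 mm above the origin, top face at 40 mm. One well holds the finished white-capped vial, the other is free
- spill_tray: low open blue-grey plastic tray, empty, fixed to the bench, 112 x 222 mm, rim 21 mm high. Origin: centre of its underside; y along its length, z up. Inner floor 3 mm above the origin, 106 x 216 mm; there is room for the two bottles side by side along y, for instance at y = +52 and -52 mm
- bottle_green: amber glass reagent bottle with black screw cap, green label and a green dot on the cap, 65 mm diameter, 125 mm high, 0.14 to 0.26 kg; straight-sided round body up to 80 mm, shoulder above it, cap 36 mm wide from 105 mm up. Origin: centre of its underside, z up. Stands in one of the two bottle pockets of the station
- bottle_blue: amber glass reagent bottle with black screw cap, blue label and a blue dot on the cap, 64 mm diameter, 120 mm high, 0.14 to 0.26 kg; straight-sided round body up to 76 mm, shoulder above it, cap 36 mm wide from 101 mm up. Origin: centre of its underside, z up. Stands in the other bottle pocket
- vial_next: the next sample: clear glass vial with a blue screw cap, 23 mm diameter, 52 mm high, about 20 g; cap 20 mm wide from 40 to 52 mm. Origin: centre of its underside, z up. Stands in one of the two back wells of the station
- vial_done: the finished sample: clear glass vial with a white screw cap, 23 mm diameter, 52 mm high, about 20 g, the same shape as the blue-capped one. Origin: centre of its underside, z up. Stands in the heating block
- vial_other: another clear glass vial with a white screw cap, 23 mm diameter, 52 mm high, with pale yellow filling. Origin: centre of its underside. Stands in the other back well of the station and stays there
- beaker: small empty glass beaker, 57 mm wide, 68 mm high, on the bench near the work. Origin: centre of its underside. Bystander, to be left alone
- matchbox: small red matchbox lying on the bench near the work, 37 x 55 x 16 mm. Origin: centre of its underside. Bystander, to be left alone
There are look-alikes about, which are no part of the job. Leave any turquoise look-alike of the vial_done alone.

How it is judged (in metres and radians):
On the way, in this order (a step that is already met when the one before it is completed fails the run):
1. both amber bottles stand upright and at rest in the spill tray at the same time (x of bottle_green in the frame of spill_tray between -0.03 and 0.03 m and y of bottle_green in the frame of spill_tray between -0.085 and 0.085 m and z of bottle_green in the frame of spill_tray between -0.001 and 0.007 m and angle between each of bottle_green, bottle_blue's own z axis and vertical below 0.12 rad and linear speed of each of bottle_green, bottle_blue below 0.02 m/s and x of bottle_blue in the frame of spill_tray between -0.03 and 0.03 m and y of bottle_blue in the frame of spill_tray between -0.085 and 0.085 m and z of bottle_blue in the frame of spill_tray between -0.001 and 0.007 m), for 0.2 s.
2. with both bottles still in the tray, the blue-capped vial is seated in a well of the block and the finished white-capped vial in the station well that the blue-capped one left (all of step 1 and x of vial_next in the frame of heating_block between -0.009 and 0.009 m and (y of vial_next in the frame of heating_block between 0.019 and 0.037 m or y of vial_next in the frame of heating_block between -0.037 and -0.019 m) and z of vial_next in the frame of heating_block between 0.016 and 0.024 m and angle between each of vial_next, vial_done's own z axis and vertical below 0.12 rad and linear speed of each of vial_next, vial_done below 0.02 m/s and x of vial_done in the frame of reagent_station between 0.032 and 0.05 m and (y of vial_done in the frame of reagent_station between 0.021 and 0.039 m or y of vial_done in the frame of reagent_station between -0.039 and -0.021 m) and z of vial_done in the frame of reagent_station between 0.006 and 0.014 m), for 0.2 s.
At the end, for the whole second after the job is handed in: Blue-capped vial seated upright in a block well, finished vial in the station well the blue one left (each 9 mm from centre, 4 mm in height); each bottle seated within 12 mm of where it stood, other vial within 12 mm, beaker and matchbox within 25 mm; all within 0.12 rad of upright, at rest (x of vial_next in the frame of heating_block between -0.009 and 0.009 m and (y of vial_next in the frame of heating_block between 0.019 and 0.037 m or y of vial_next in the frame of heating_block between -0.037 and -0.019 m) and z of vial_next in the frame of heating_block between 0.016 and 0.024 m and angle between each of vial_next, vial_done, bottle_green, bottle_blue's own z axis and vertical below 0.12 rad and linear speed of each of vial_next, vial_done, bottle_green, bottle_blue below 0.02 m/s and x of vial_done in the frame of reagent_station between 0.032 and 0.05 m and (y of vial_done in the frame of reagent_station between 0.021 and 0.039 m or y of vial_done in the frame of reagent_station between -0.039 and -0.021 m) and z of vial_done in the frame of reagent_station between 0.006 and 0.014 m and distance of each of bottle_green, bottle_blue, vial_other from where it was at the start of the episode below 0.012 m and z of bottle_green in the frame of reagent_station between 0.006 and 0.014 m and z of bottle_blue in the frame of reagent_station between 0.006 and 0.014 m and distance of each of beaker, matchbox from where it was at the start of the episode below 0.025 m); the robot touches nothing.
It fails at once if a bottle or vial is tipped over (more than 0.8 rad) (angle between any of bottle_green, bottle_blue, vial_next, vial_done, vial_other's own z axis and vertical above 0.8 rad).
It fails at once if the other white-capped vial, the beaker or the matchbox is disturbed (vial moved more than 30 mm, beaker or matchbox more than 40 mm) (distance of vial_other from where it was at the start of the episode above 0.03 m or distance of any of beaker, matchbox from where it was at the start of the episode above 0.04 m).
It also fails if it takes over 141 s, if anything falls off the work surface, if the arm or the gripper's body presses on something with over 40 N, if the wrist force passes 120 N, or if a joint passes its speed limit or range.

## Working session

There is one attempt and no reset: what is moved stays moved. The work goes in short steps, Python scripts to look and compute and a shell command to move; the robot and the scene stay as the last step left them, time stands still between calls to the robot, and variables do not carry over. Pictures are saved under pics/ and viewed, at most 14 in all, crops included, and the job is handed in when it is done.

```bash
ls; mkdir -p pics; python3 - <<'E'
from cell import readout, optics
import cv2
s=readout.read_state(); print(s)
for n in ["top","side"]:
    im=optics.get_image(n); cv2.imwrite(f"pics/{n}0.png",im["color"][:,:,::-1])
    print(n,im["fovy"],im["cx"],im["cy"],im["k1"],im["view"])
E
```

```text
pics
{'clock': 0.0, 'qpos': array([-1.25280415,  0.62935023,  0.03847263,  1.51838638, -0.02700728,
        0.99627538, -0.01998622]), 'qd': array([ 4.15565857e-04, -4.05656737e-05, -4.51745516e-04, -3.56939624e-04,
       -1.40470776e-03, -1.11489265e-03, -6.93714004e-04]), 'tau': array([ 2.94791917e-04, -5.63396752e+01,  1.22665599e+00, -1.93446743e+01,
        1.11452927e-02,  1.03678310e-02,  3.83049709e-06]), 'eef_pos': array([243.13884399, 602.13614196, 230.38110553]), 'tool_rot': array([-3.13969257e+00,  3.74928111e-05,  2.75778510e+00]), 'force': array([-0.02888501,  0.01288464, -0.99613854]), 'torque': array([ 0.06872688, -0.02725095, -0.04420594]), 'gripper_force': 0.0, 'width': 85.43086250226705}
top 54.20295201346586 317.6627418529013 236.15146049342817 -0.09654668600815221 [[ 5.89881503e-02 -9.98255552e-01  2.50006371e-03 -1.00204645e+02]
 [ 9.75165460e-01  5.81589383e-02  2.13705084e-01 -5.61338533e+02]
 [-2.13477688e-01 -1.01680918e-02  9.76895023e-01 -7.82290583e+02]
 [ 0.00000000e+00  0.00000000e+00  0.00000000e+00  1.00000000e+00]]
side 42.002279964949885 321.3892942833575 231.56000260994654 -0.1712956414387163 [[-9.75356984e-01 -2.20579044e-01  4.86192157e-03  5.53984004e+02]
 [ 1.21755702e-01 -5.19741205e-01  8.45603116e-01 -1.38449485e+02]
 [-1.83995386e-01  8.25356871e-01  5.33789971e-01 -9.01736057e+02]
 [ 0.00000000e+00  0.00000000e+00  0.00000000e+00  1.00000000e+00]]
```

View pics/top0.png

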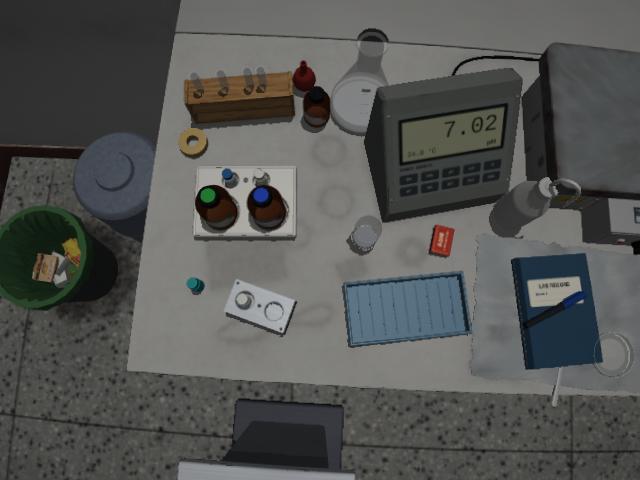

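View pics/side0.png

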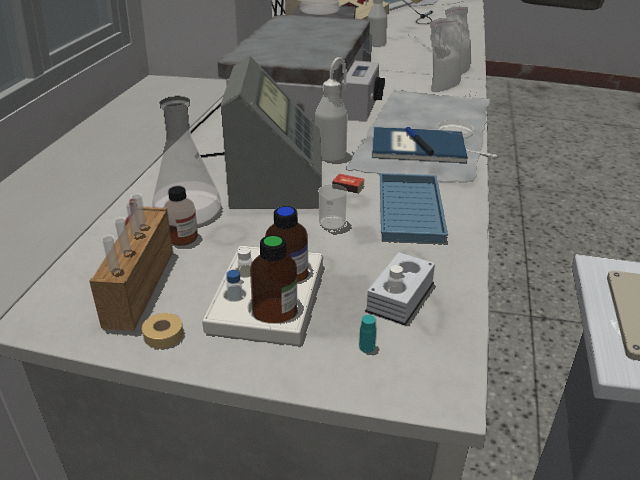

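```bash
cat > h.py <<'E'
import numpy as np, cv2
from cell import readout, optics
def cam(n):
    im=optics.get_image(n); return im
def K(im):
    f=240/np.tan(np.radians(im["fovy"]/2)); return f
def proj(im,P):
    P=np.atleast_2d(np.asarray(P,float)); V=np.array(im["view"]); c=P@V[:3,:3].T+V[:3,3]
    s=np.c_[c[:,0],-c[:,1]]/(-c[:,2:3]); r2=(s**2).sum(1,keepdims=True)
    return s*(1+im["k1"]*r2)*K(im)+[im["cx"],im["cy"]]
def ray(im,uv):
    d=(np.asarray(uv,float)-[im["cx"],im["cy"]])/K(im); s=d.copy()
    for _ in range(30): s=d/(1+im["k1"]*(s**2).sum())
    V=np.array(im["view"]); R=V[:3,:3]
    return -R.T@V[:3,3], R.T@np.array([s[0],-s[1],-1])
def at_z(im,uv,z):
    o,d=ray(im,uv); return o+d*(z-o[2])/d[2]
E
python3 - <<'E'
from h import *
for n in ["top","side"]:
    im=cam(n)
    for l in ["reagent_station","heating_block","spill_tray","bottle_green","bottle_blue","vial_next","vial_done","vial_other","beaker","matchbox"]:
        print(n,l,[(np.round(b["rect"]).astype(int).tolist(),round(b["score"],2)) for b in optics.boxes_of(n,l)[:4]])
E
```

```text
top reagent_station [([191, 166, 107, 75], 0.73)]
top heating_block [([223, 279, 75, 55], 0.72)]
top spill_tray [([343, 272, 129, 74], 0.82)]
top bottle_green [([352, 214, 36, 38], 0.57), ([191, 166, 109, 73], 0.56)]
top bottle_blue [([244, 187, 41, 44], 0.67)]
top vial_next [([224, 168, 15, 18], 0.79)]
top vial_done [([240, 291, 13, 16], 0.62)]
top vial_other [([251, 168, 16, 19], 0.49)]
top beaker [([350, 214, 36, 36], 0.94)]
top matchbox [([431, 223, 24, 36], 0.9)]
side reagent_station [([205, 245, 118, 102], 0.86)]
side heating_block [([367, 252, 66, 74], 0.64)]
side spill_tray [([381, 172, 64, 70], 0.87)]
side bottle_green [([248, 237, 50, 88], 0.8)]
side bottle_blue [([264, 206, 44, 74], 0.66)]
side vial_next []
side vial_done [([357, 314, 20, 40], 0.9), ([386, 266, 20, 29], 0.64), ([318, 181, 28, 48], 0.17)]
side vial_other [([238, 248, 14, 31], 0.71)]
side beaker [([318, 179, 31, 52], 0.74), ([378, 172, 68, 71], 0.65)]
side matchbox [([333, 173, 31, 21], 0.77)]
```

The views show the station at (245,203) in the top picture: green bottle at (211,205), blue bottle at (266,205), blue-capped vial at (228,176) and other white vial at (261,177). The block is at (260,305) with its white vial at (243,300), the tray at (406,308), the beaker at (365,235) and the matchbox at (443,240). White-capped or similar candidates for vial_done are (243,300) in the block, (261,177) in the station and the turquoise one at (195,286) on the bench. The one in the block fits, since it is white and stands in a well. I'll confirm it in an enlarged crop.

```bash
python3 - <<'E'
from h import *
im=cv2.imread("pics/top0.png")
c=cv2.resize(im[155:355,170:310],None,fx=4,fy=4,interpolation=cv2.INTER_CUBIC)[:600*4//3]
cv2.imwrite("pics/c1.png",cv2.resize(im[160:310,180:300],None,fx=4,fy=4,interpolation=cv2.INTER_CUBIC))
cv2.imwrite("pics/c2.png",cv2.resize(im[260:350,220:380],None,fx=5,fy=5,interpolation=cv2.INTER_CUBIC))
t=cam("top")
print(proj(t,[[0,0,0],[500,0,0],[500,300,0],[500,-300,0],[243,602,230]]))
for uv in [(245,203),(260,305),(406,308),(365,235)]: print(at_z(t,uv,20))
E
```

```text
[[ 260.67292211  555.4039456 ]
 [ 280.40982367  275.00871937]
 [ 126.36358047  265.24942892]
 [ 437.85114645  284.06765749]
 [-134.71858913  394.50048592]]
[631.97977155  76.85798314  20.        ]
[439.88980732  31.59656889  20.        ]
[ 450.01475224 -236.27376686   20.        ]
[ 582.75876751 -155.52716469   20.        ]
```

View pics/c1.png

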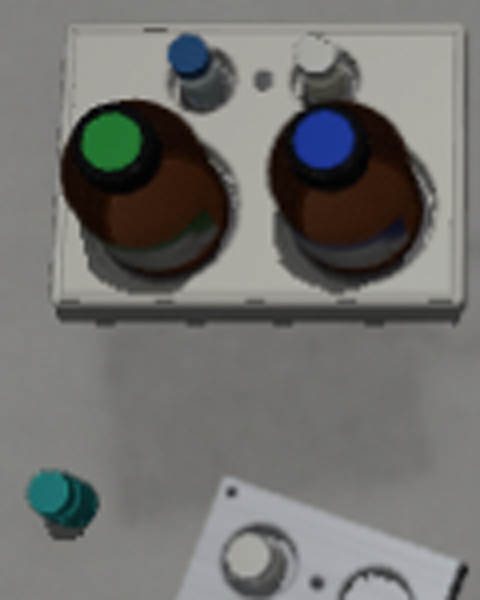

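View pics/c2.png

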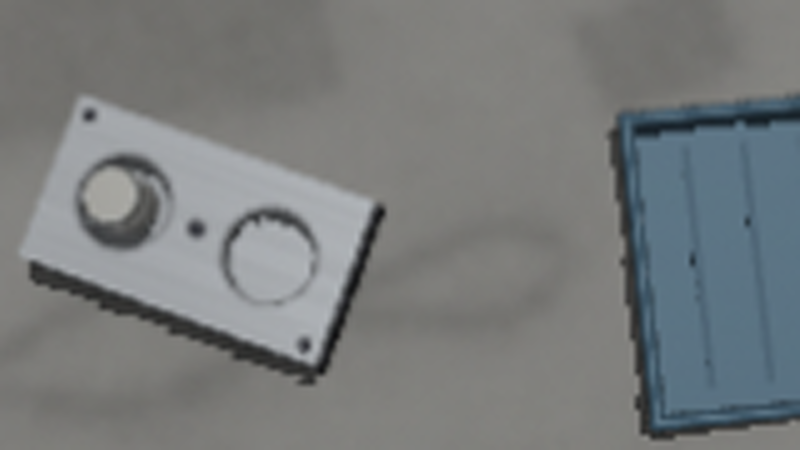

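The crops confirm it: the white cap at c2 (107,193), full-frame (241,299), sits in the block's left well, and the right well at (274,311) is empty. The blue cap at (227,174) is behind the green bottle. The turquoise vial at (195,286) stands on the bench and is to be left alone.

```bash
cat > fit.py <<'E'
from h import *
from scipy.optimize import least_squares
def fit(im,uv,hx,hy,z,g):
    # uv order: TL,TR,BR,BL in image = (+x,+y),(+x,-y),(-x,-y),(-x,+y)
    L=np.array([[hx,hy],[hx,-hy],[-hx,-hy],[-hx,hy]])
    def pts(p):
        c,s=np.cos(p[2]),np.sin(p[2]); R=np.array([[c,-s],[s,c]])
        return np.c_[L@R.T+p[:2],np.full(4,z)]
    r=least_squares(lambda p:(proj(im,pts(p))-uv).ravel(),g)
    return r.x,np.abs(r.fun).max()
E
python3 - <<'E'
from fit import *
t=cam("top"); s=cam("side")
st,e=fit(t,np.array([[197,166.25],[296.75,166.25],[296.75,235.75],[193,235.75]]),70.5,98,24,[632,77,0]); print("st",st,e)
bl,e=fit(t,np.array([[236,279],[296.6,301],[284.4,334.4],[224,311.6]]),33,59,40,[440,32,-.3]); print("bl",bl,e)
c=t["color"].astype(int); m=((c[:,:,2]-c[:,:,0]>25)&(c[:,:,2]>70)).astype(np.uint8); m[:,:335]=0;m[:,473:]=0;m[:265]=0;m[350:]=0
m=cv2.morphologyEx(m,cv2.MORPH_CLOSE,np.ones((5,5)))
b=cv2.boxPoints(cv2.minAreaRect(cv2.findNonZero(m))); b=b[np.argsort(b[:,0]+0)]
l=b[:2][np.argsort(b[:2,1])]; r=b[2:][np.argsort(b[2:,1])]; q=np.array([l[0],r[0],r[1],l[1]]); print(q)
tr,e=fit(t,q,56,111,15,[450,-236,0]); print("tr",tr,e)
def W(p,x,y): cc,ss=np.cos(p[2]),np.sin(p[2]); return np.array([p[0]+cc*x-ss*y,p[1]+ss*x+cc*y])
for n,p,x,y,z,uv in [("green",st,-23,47,135,(207.75,195.25)),("blue",st,-23,-47,130,(261.25,195)),("next",st,41,30,62,(227.25,173.75)),("other",st,41,-30,62,(259,173.5)),("done",bl,0,28,72,(241.4,298.6)),("free",bl,0,-28,40,(273.8,311))]:
    w=W(p,x,y); print(n,"nominal",w,"seen",at_z(t,uv,z)[:2],"side px of seen",proj(s,at_z(t,uv,z))[0])
for y in (52,-52): print("tray",W(tr,0,y))
print(proj(s,[*W(tr,0,0),3]))
print("beaker base",at_z(t,(364,243),0))
w=cam("wrist"); print(w["view"],w["fovy"])
E
```

```text
st [6.36290866e+02 7.54643813e+01 6.07765067e-02] 0.8085172822928257
bl [ 4.36262171e+02  2.87874685e+01 -2.84396429e-01] 1.1652882392190804
[[343.3425  282.75342]
 [464.78635 269.96985]
 [471.42197 333.00818]
 [349.97812 345.79175]]
tr [ 4.51108935e+02 -2.40757051e+02  1.51040065e-01] 2.8361638462211545
green nominal [610.47859404 120.98060484] seen [609.19720942 120.60898562] side px of seen [272.34088252 241.05503229]
blue nominal [616.18806923  27.15415925] seen [616.25566249  31.41998811] side px of seen [285.13213224 211.06149594]
next nominal [675.392994   107.89929459] seen [674.5223459  107.94021869] side px of seen [233.59974262 272.89471071]
other nominal [679.03733986  48.010074  ] seen [678.29926772  48.85546889] side px of seen [244.15574089 250.41623673]
done nominal [444.11835994  55.66274147] seen [445.6140651   58.27222466] side px of seen [395.61626104 268.79343541]
free nominal [428.40598206   1.9121956 ] seen [429.54500448   3.59286376] side px of seen [408.91116104 266.84393773]
tray [ 443.28468001 -189.34906463]
tray [ 458.93318952 -292.16503688]
[[409.46598739 208.29398831]]
beaker base [ 571.40983553 -156.04765713    0.        ]
[[ 3.73668363e-01  9.27562372e-01 -1.41399559e-05 -6.49445174e+02]
 [-8.90311181e-01  3.58657449e-01 -2.80554513e-01  3.84403900e+01]
 [-2.60226738e-01  1.04846934e-01  9.59838093e-01 -3.79992350e+02]
 [ 0.00000000e+00  0.00000000e+00  0.00000000e+00  1.00000000e+00]] 61.15095896922942
```

```bash
cat > d.py <<'E'
import sys,numpy as np
from cell import readout
from scipy.spatial.transform import Rotation as R
# usage: d.py x y z yaw ; prints tool-axis shift (share of 100mm) after turn, and twist share about tool z (incl. tilt fix)
s=readout.read_state(); t=np.array([float(v) for v in sys.argv[1:4]]); yaw=float(sys.argv[4])
Rt=R.from_euler("xyz",[np.pi,0,yaw]); Rc=R.from_euler("xyz",s["tool_rot"])
print("t",round(s["clock"],2),"pos",s["eef_pos"].round(1),"rot",s["tool_rot"].round(3),"F",s["force"].round(1),"w",round(s["width"],1),"gf",round(s["gripper_force"],1),"q",s["qpos"].round(2))
print("twist",((Rc.inv()*Rt).as_rotvec()/np.pi).round(4),"shift after turn",(Rt.inv().apply(t-s["eef_pos"])/100).round(3),"before",(Rc.inv().apply(t-s["eef_pos"])/100).round(3))
E
python3 d.py 616 30.5 200 1.631
python3 -m jog '{"claw":[1,1,1,1,1,1,1],"xyz":[[0,0,0],[0,0,0],[0,0,0],[0,0,0],[0,0,0],[0,0,0],[0,0,0]],"twist":[[0,0,0.051],[0,0,0.051],[0,0,0.051],[0,0,0.051],[0,0,0.051],[0,0,0.051],[0,0,0.051]]}'
python3 d.py 616 30.5 200 1.631
```

```text
t 1.4 pos [243.4 602.7 231.3] rot [ 3.142 -0.     2.758] F [ 0.  -0.2  0.7] w 85.7 gf 0.0 q [-1.25  0.63  0.04  1.52 -0.03  1.   -0.02]
twist [-0.     -0.      0.3587] shift after turn [-5.936  3.375  0.313] before [-5.598 -3.911  0.313]
clock: 2.28
eef_pos: [243.3, 602.8, 231.3]
tool_rot: [-3.141, -0.0, 1.631]
force: [-0.4, 0.2, -0.1]
width: 85.4
gripper_force: 0.0
t 2.27 pos [243.3 602.8 231.3] rot [-3.141 -0.     1.631] F [-0.4  0.2 -0.1] w 85.4 gf 0.0 q [-1.43  0.65  0.35  1.52 -0.25  1.01 -0.96]
twist [-0. -0.  0.] shift after turn [-5.937  3.376  0.313] before [-5.937  3.376  0.312]
```

```bash
python3 -m jog '{"claw":[1,1,1,1,1,1,1,1,1,1,1,1],"xyz":[[-0.49,0.28,0],[-0.49,0.28,0],[-0.49,0.28,0],[-0.49,0.28,0],[-0.49,0.28,0],[-0.49,0.28,0],[-0.49,0.28,0],[-0.49,0.28,0],[-0.49,0.28,0],[-0.49,0.28,0],[-0.49,0.28,0],[-0.49,0.28,0]],"twist":[[0,0,0],[0,0,0],[0,0,0],[0,0,0],[0,0,0],[0,0,0],[0,0,0],[0,0,0],[0,0,0],[0,0,0],[0,0,0],[0,0,0]]}'
python3 d.py 616 30.5 104 1.631
```

```text
clock: 3.78
eef_pos: [618.1, 36.6, 231.4]
tool_rot: [3.141, -0.0, 1.637]
force: [0.4, 0.5, -0.2]
width: 85.3
gripper_force: 0.0
t 3.77 pos [618.1  36.6 231.4] rot [ 3.141 -0.     1.637] F [ 0.4  0.5 -0.2] w 85.3 gf 0.0 q [-0.31  0.6   0.35  1.62 -0.24  0.96  0.18]
twist [ 0.0001 -0.0002  0.0018] shift after turn [-0.06  -0.024  1.274] before [-0.061 -0.025  1.274]
```

```bash
python3 -m jog '{"claw":[1,1],"xyz":[[-0.057,-0.015,0.1],[0,0,0]],"twist":[[0,0,0],[0,0,0]]}'
cat > caps.py <<'E'
from h import *
import sys
w=cam("wrist"); c=w["color"]; cv2.imwrite(f"pics/{sys.argv[1]}.png",c[:,:,::-1])
hsv=cv2.cvtColor(c,cv2.COLOR_RGB2HSV)
for n,lo,hi,z in [("green dot",(45,120,60),(75,255,255),135),("blue dot",(112,120,60),(125,255,255),130),("vialblue",(98,100,50),(111,255,255),62)]:
    m=cv2.inRange(hsv,lo,hi); k,_,st,ce=cv2.connectedComponentsWithStats(m)
    for i in range(1,k):
        if st[i,4]>120: print(n,ce[i].round(0),st[i],at_z(w,ce[i],z).round(1))
E
python3 caps.py w1; python3 d.py 616 30.5 104 1.631
```

```text
clock: 4.03
eef_pos: [614.9, 32.1, 220.3]
tool_rot: [-3.139, -0.001, 1.635]
force: [-0.3, 0.3, 0.7]
width: 85.1
gripper_force: 0.0
green dot [318.  94.] [ 295   70   47   49 1844] [609.  119.3 135. ]
blue dot [320. 251.] [ 301  231   41   40 1173] [616.3  29.7 130. ]
vialblue [410. 126.] [397 113  26  26 538] [675.6 107.6  62. ]
t 4.08 pos [615.1  33.5 220.8] rot [-3.140e+00 -1.000e-03  1.637e+00] F [ 0.   0.4 -0.5] w 85.4 gf 0.0 q [-0.31  0.61  0.34  1.63 -0.24  0.94  0.19]
twist [-0.0006 -0.0004  0.002 ] shift after turn [-0.031  0.007  1.168] before [-0.032  0.009  1.167]
```

View pics/w1.png

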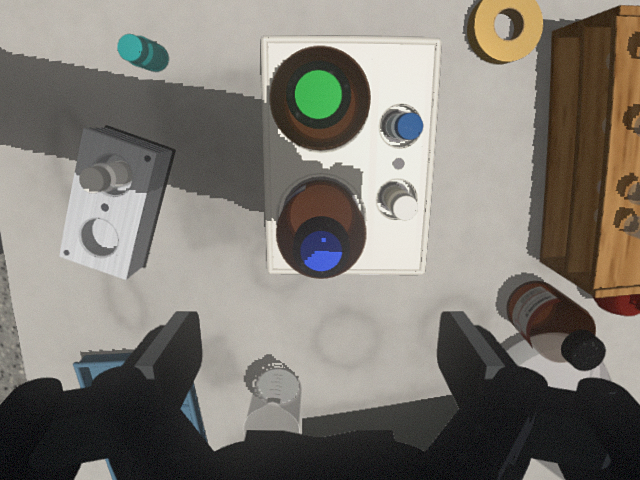

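The wrist view shows the open fingers at the picture's bottom, the blue dot at (320,251), the green dot at (318,94) and the blue vial cap at (410,126). These agree with the top view within 1–2 mm.

```bash
python3 -m jog '{"claw":[1,1,1,1,1,0,0,0,0,0],"xyz":[[-0.03,0.01,0.3],[0,0,0.4],[0,0,0.3],[0,0,0.167],[0,0,0],[0,0,0],[0,0,0],[0,0,0],[0,0,0],[0,0,0]],"twist":[[0,0,0.002],[0,0,0],[0,0,0],[0,0,0],[0,0,0],[0,0,0],[0,0,0],[0,0,0],[0,0,0],[0,0,0]]}'
python3 d.py 616 30.5 230 1.631
```

```text
clock: 5.32
eef_pos: [616.3, 28.9, 106.3]
tool_rot: [-3.14, -0.001, 1.63]
force: [-5.0, 0.2, 9.8]
width: 33.0
gripper_force: 56.9
t 5.33 pos [616.3  28.9 106.3] rot [-3.14e+00 -1.00e-03  1.63e+00] F [-5.   0.2  9.8] w 33.0 gf 56.9 q [-0.27  0.75  0.29  1.73 -0.3   0.71  0.24]
twist [-0.0004 -0.0002 -0.0004] shift after turn [ 0.016 -0.002 -1.237] before [ 0.016 -0.004 -1.237]
```

```bash
python3 -m jog '{"claw":[0,0,0,0,0,0],"xyz":[[0,0,-0.05],[0,0,-0.1],[0,0,-0.2],[0,0,-0.2],[0,0,-0.1],[0,0,0]],"twist":[[0,0,0],[0,0,0],[0,0,0],[0,0,0],[0,0,0],[0,0,0]]}'
python3 - <<'E'
from h import *
im=cam("side"); cv2.imwrite("pics/s1.png",cv2.resize(im["color"][100:370,190:460,::-1],None,fx=2,fy=2))
E
python3 d.py 616 30.5 230 1.631
```

```text
clock: 6.08
eef_pos: [617.6, 29.3, 170.3]
tool_rot: [3.14, -0.0, 1.63]
force: [-0.2, 0.0, -2.6]
width: 33.2
gripper_force: 56.2
t 6.12 pos [617.1  29.4 169.5] rot [-3.142 -0.     1.63 ] F [-0.1  0.4 -1.8] w 33.1 gf 56.2 q [-0.29  0.67  0.32  1.68 -0.27  0.83  0.21]
twist [-0.     -0.     -0.0003] shift after turn [ 0.012 -0.01  -0.605] before [ 0.012 -0.01  -0.605]
```

View pics/s1.png

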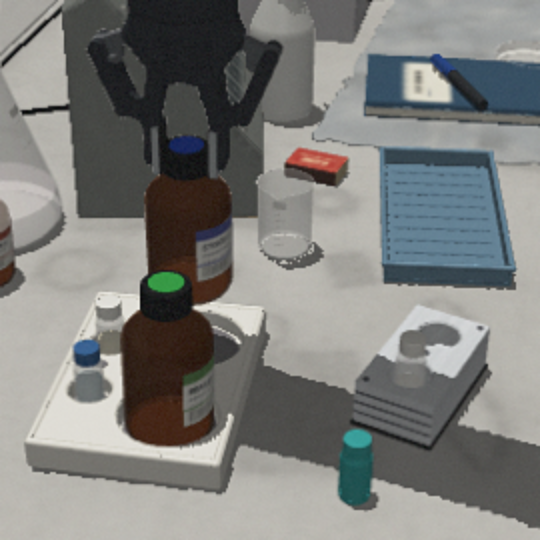

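The side view shows the blue bottle hanging upright from its cap between the pads, clear of the station. Next it goes to the far tray place by way of x≈480.

```bash
python3 -m jog '{"claw":[0,0,0,0,0,0,0,0,0,0,0,0],"xyz":[[0,-0.15,-0.15],[0,-0.3,-0.15],[0,-0.35,0],[0,-0.35,0],[-0.15,-0.22,0],[-0.35,-0.04,0],[-0.42,-0.06,0],[-0.42,-0.06,0],[-0.42,-0.06,0],[-0.42,-0.06,0],[-0.42,-0.06,0],[-0.3,-0.06,0]],"twist":[[0,0,0],[0,0,0],[0,0,0],[0,0,0],[0,0,0],[0,0,0],[0,0,0],[0,0,0],[0,0,0],[0,0,0],[0,0,0],[0,0,0]]}'
python3 d.py 459 -292 101 1.631
```

```text
clock: 7.62
eef_pos: [456.7, -272.7, 198.8]
tool_rot: [-3.14, 0.0, 1.628]
force: [0.1, 0.4, -2.0]
width: 33.4
gripper_force: 56.6
t 7.62 pos [ 456.7 -272.7  198.8] rot [-3.14   0.     1.628] F [ 0.1  0.4 -2. ] w 33.4 gf 56.6 q [ 0.26  0.52  0.33  1.89 -0.24  0.77  0.78]
twist [-0.0004  0.     -0.0009] shift after turn [-0.194  0.011  0.978] before [-0.194  0.013  0.978]
```

```bash
python3 -m jog '{"claw":[0,0,0,0,0],"xyz":[[-0.12,0,0],[0,0,0.3],[0,0,0.4],[0,0,0],[0,0,0]],"twist":[[0,0,0],[0,0,0],[0,0,0],[0,0,0],[0,0,0]]}'
python3 d.py 459 -292 101 1.631
python3 - <<'E'
from h import *
im=cam("side"); cv2.imwrite("pics/s2.png",cv2.resize(im["color"][60:330,250:520,::-1],None,fx=2,fy=2))
E
```

```text
clock: 8.25
eef_pos: [459.1, -282.4, 130.3]
tool_rot: [3.141, 0.0, 1.631]
force: [-0.1, -0.4, -1.4]
width: 33.2
gripper_force: 57.3
t 8.25 pos [ 459.1 -282.4  130.3] rot [3.141 0.    1.631] F [-0.1 -0.4 -1.4] w 33.2 gf 57.3 q [ 0.31  0.63  0.28  1.93 -0.29  0.62  0.84]
twist [ 0.0002  0.0001 -0.0001] shift after turn [-0.095 -0.007  0.293] before [-0.095 -0.007  0.293]
```

View pics/s2.png

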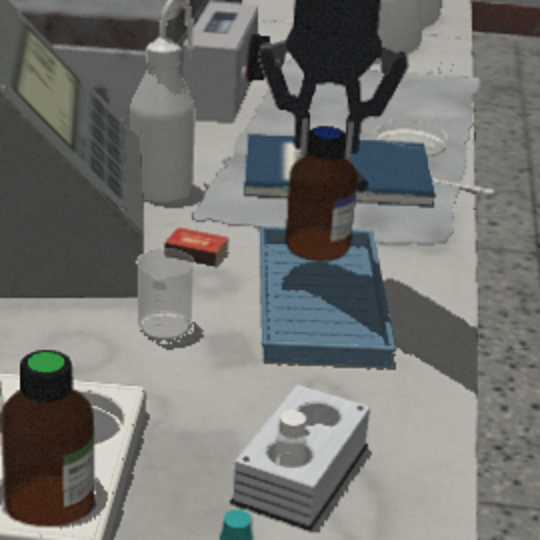

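```bash
python3 -m jog '{"claw":[0,0,0,0],"xyz":[[-0.08,0,0.1],[0,0,0.15],[0,0,0.06],[0,0,0]],"twist":[[0,0,0],[0,0,0],[0,0,0],[0,0,0]]}'
python3 d.py 459 -290 99.3 1.631
```

```text
clock: 8.8
eef_pos: [458.5, -291.1, 99.3]
tool_rot: [3.142, -0.0, 1.629]
force: [-1.3, 1.0, 9.6]
width: 33.0
gripper_force: 60.3
t 8.8 pos [ 458.5 -291.1   99.3] rot [ 3.142 -0.     1.629] F [-1.3  1.   9.6] w 33.0 gf 60.3 q [ 0.35  0.68  0.26  1.94 -0.31  0.56  0.87]
twist [ 0.     -0.0001 -0.0006] shift after turn [0.01  0.006 0.   ] before [0.01  0.006 0.   ]
```

```bash
python3 -m jog '{"claw":[1,1,1,1,1,1,1,1,1],"xyz":[[0,0,-0.02],[0,0,0],[0,0,0],[0,0,0],[0,0,-0.1],[0,0,-0.3],[0,0,-0.5],[0,0,-0.3],[0,0,0]],"twist":[[0,0,0],[0,0,0],[0,0,0],[0,0,0],[0,0,0],[0,0,0],[0,0,0],[0,0,0],[0,0,0]]}'
python3 -m jog '{"claw":[1,1,1,1,1,1,1,1,1,1],"xyz":[[0.4,0.06,0],[0.55,0.07,0],[0.55,0.07,0],[0.55,0.07,0],[0.55,0.07,0],[0.4,0.1,0],[0.35,0.4,0],[0.35,0.5,0],[0.3,0.38,0],[0,0,0]],"twist":[[0,0,0],[0,0,0],[0,0,0],[0,0,0],[0,0,0],[0,0,0],[0,0,0],[0,0,0],[0,0,0],[0,0,0]]}'
python3 d.py 609 120.3 109 1.631; python3 caps.py w2
```

```text
clock: 9.93
eef_pos: [460.2, -291.7, 223.6]
tool_rot: [3.137, 0.003, 1.63]
force: [0.4, 0.2, -0.9]
width: 85.1
gripper_force: 0.0
clock: 11.18
eef_pos: [608.0, 122.7, 218.7]
tool_rot: [-3.141, -0.001, 1.635]
force: [-0.8, -0.1, 0.3]
width: 85.3
gripper_force: 0.0
t 11.18 pos [608.  122.7 218.7] rot [-3.141e+00 -1.000e-03  1.635e+00] F [-0.8 -0.1  0.3] w 85.3 gf 0.0 q [-0.45  0.62  0.33  1.63 -0.24  0.94  0.04]
twist [-0.0002 -0.0004  0.0013] shift after turn [-0.025  0.008  1.097] before [-0.026  0.009  1.097]
green dot [322. 266.] [301 254  40  24 655] [610.7 113.5 135. ]
vialblue [404. 247.] [393 236  24  23 412] [675.9 107.5  62. ]
```

```bash
python3 -m jog '{"claw":[1,1,1,1,1,0,0,0,0,0],"xyz":[[-0.02,0.01,0.3],[0,0,0.4],[0,0,0.25],[0,0,0.14],[0,0,0],[0,0,0],[0,0,0],[0,0,0],[0,0,0],[0,0,0]],"twist":[[0,0,0.001],[0,0,0],[0,0,0],[0,0,0],[0,0,0],[0,0,0],[0,0,0],[0,0,0],[0,0,0],[0,0,0]]}'
python3 d.py 609 120 109 1.631
python3 -m jog '{"claw":[0,0,0,0,0,0],"xyz":[[0,0,-0.05],[0,0,-0.1],[0,0,-0.3],[0,0,-0.3],[0,0,-0.15],[0,0,0]],"twist":[[0,0,0],[0,0,0],[0,0,0],[0,0,0],[0,0,0],[0,0,0]]}'
```

```text
clock: 12.48
eef_pos: [608.9, 117.0, 112.8]
tool_rot: [3.139, -0.0, 1.627]
force: [0.3, 0.4, 5.8]
width: 33.2
gripper_force: 59.4
t 12.47 pos [608.9 117.  112.8] rot [ 3.139 -0.     1.627] F [0.3 0.4 5.8] w 33.2 gf 59.4 q [-0.41  0.75  0.28  1.72 -0.29  0.72  0.08]
twist [ 0.0007 -0.0001 -0.0013] shift after turn [0.029 0.003 0.038] before [0.029 0.002 0.038]
clock: 13.22
eef_pos: [608.5, 117.0, 202.5]
tool_rot: [3.14, -0.0, 1.627]
force: [0.2, -0.3, -1.9]
width: 33.0
gripper_force: 59.6
```

```bash
python3 -m jog '{"claw":[0,0,0,0,0,0,0,0,0,0,0],"xyz":[[-0.15,-0.15,0],[-0.28,-0.3,0],[-0.3,-0.35,0],[-0.28,-0.35,0],[-0.28,-0.26,0],[-0.4,-0.1,0],[-0.4,-0.1,0],[-0.4,-0.1,0],[-0.3,-0.08,0],[-0.16,-0.04,0],[0,0,0]],"twist":[[0,0,0],[0,0,0],[0,0,0],[0,0,0],[0,0,0],[0,0,0],[0,0,0],[0,0,0],[0,0,0],[0,0,0],[0,0,0]]}'
python3 d.py 443 -188 106 1.631
```

```text
clock: 14.6
eef_pos: [441.3, -188.3, 201.0]
tool_rot: [-3.14, -0.0, 1.625]
force: [-0.5, 0.0, -0.7]
width: 33.1
gripper_force: 59.7
t 14.6 pos [ 441.3 -188.3  201. ] rot [-3.14  -0.     1.625] F [-0.5  0.  -0.7] w 33.1 gf 59.7 q [ 0.11  0.45  0.33  2.02 -0.22  0.71  0.63]
twist [-0.0004 -0.0001 -0.0019] shift after turn [0.002 0.018 0.95 ] before [0.002 0.019 0.95 ]
```

```bash
python3 -m jog '{"claw":[0,0,0,0,0,0,0],"xyz":[[0,0.02,0.2],[0,0,0.35],[0,0,0.25],[0,0,0.1],[0,0,0.06],[0,0,0],[0,0,0]],"twist":[[0,0,0],[0,0,0],[0,0,0],[0,0,0],[0,0,0],[0,0,0],[0,0,0]]}'
python3 d.py 443 -188 106 1.631
python3 -m jog '{"claw":[1,1,1,1,1,1,1,1,1],"xyz":[[0,0,0],[0,0,0],[0,0,0],[0,0,0],[0,0,-0.1],[0,0,-0.3],[0,0,-0.5],[0,0,-0.2],[0,0,0]],"twist":[[0,0,0],[0,0,0],[0,0,0],[0,0,0],[0,0,0],[0,0,0],[0,0,0],[0,0,0],[0,0,0]]}'
python3 - <<'E'
from h import *
t=cam("top"); c=t["color"]; hsv=cv2.cvtColor(c,cv2.COLOR_RGB2HSV)
im=cam("side"); cv2.imwrite("pics/s3.png",cv2.resize(im["color"][60:330,250:520,::-1],None,fx=2,fy=2))
E
```

```text
clock: 15.48
eef_pos: [444.4, -187.7, 106.2]
tool_rot: [3.14, 0.0, 1.627]
force: [-0.2, 0.7, -2.5]
width: 33.5
gripper_force: 59.8
t 15.47 pos [ 444.4 -187.7  106.2] rot [3.14  0.    1.627] F [-0.2  0.7 -2.5] w 33.5 gf 59.8 q [ 0.18  0.61  0.24  2.1  -0.31  0.47  0.71]
twist [ 0.0004  0.0001 -0.0012] shift after turn [-0.002 -0.014  0.002] before [-0.002 -0.014  0.002]
clock: 16.6
eef_pos: [444.8, -188.2, 217.5]
tool_rot: [3.138, 0.001, 1.627]
force: [-0.0, -0.4, -0.2]
width: 85.6
gripper_force: 0.0
```

View pics/s3.png

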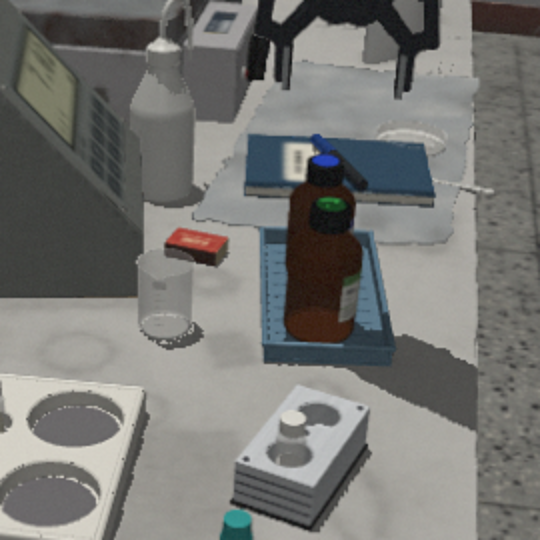

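The side view shows both bottles standing upright in the tray, blue cap at (326,160) and green at (332,205). Now the blue-capped vial.

```bash
python3 -m jog '{"claw":[0.5,0.5,0.5,0.5,0.5,0.5,0.5,0.5,0.5,0.5,0.5],"xyz":[[0.3,0.08,0],[0.5,0.12,0],[0.5,0.12,0],[0.5,0.14,0],[0.25,0.4,0],[0.25,0.5,0],[0.25,0.5,0],[0.2,0.45,0],[0.06,0.165,0],[0,0,0.5],[0,0,0.2]],"twist":[[0,0,0],[0,0,0],[0,0,0],[0,0,0],[0,0,0],[0,0,0],[0,0,0],[0,0,0],[0,0,0],[0,0,0],[0,0,0]]}'
python3 -m jog '{"claw":[0.5],"xyz":[[0,0,0]],"twist":[[0,0,0]]}'
python3 caps.py w3;python3 d.py 675.4 107.8 36 1.631
```

```text
clock: 18.08
eef_pos: [672.3, 106.4, 140.4]
tool_rot: [-3.134, 0.001, 1.627]
force: [-0.1, -0.8, 1.1]
width: 43.0
gripper_force: 0.0
clock: 18.2
eef_pos: [672.7, 106.3, 141.8]
tool_rot: [-3.135, 0.001, 1.626]
force: [-0.0, 0.3, -0.5]
width: 42.5
gripper_force: 0.0
t 18.25 pos [674.2 106.3 143.8] rot [-3.138  0.     1.626] F [-0.4  0.2  0. ] w 42.7 gf 0.0 q [-0.37  0.79  0.3   1.5  -0.28  0.9   0.08]
twist [-0.0011  0.0002 -0.0015] shift after turn [0.015 0.013 1.078] before [0.015 0.016 1.078]
```

View pics/w3.png

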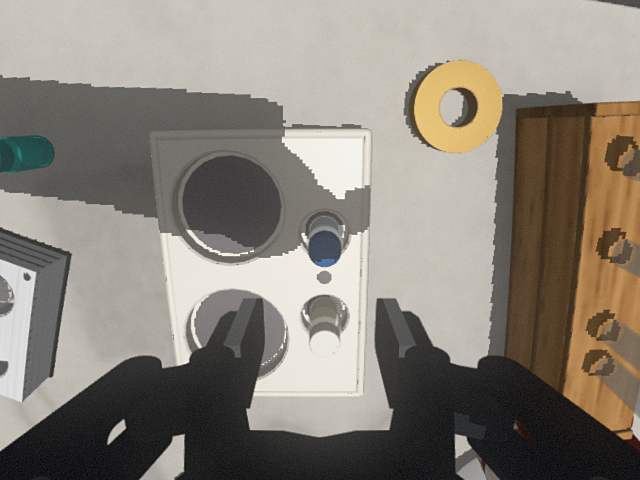

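The wrist view shows the blue-capped vial at (324,247) and the other white vial at (323,340), with the gripper opening centred on column 320.

```bash
python3 - <<'E'
from h import *
w=cam("wrist"); print(at_z(w,(324,248),62),at_z(w,(323,341),62))
E
python3 d.py 675.4 107.8 36 1.631
```

```text
[677.34811363 108.52756621  62.        ] [680.37992313  47.73141251  62.        ]
t 18.3 pos [675.2 106.3 145.2] rot [-3.141  0.     1.626] F [-0.1 -0.1  0.7] w 43.0 gf 0.0 q [-0.37  0.79  0.31  1.5  -0.28  0.9   0.08]
twist [-0.0002  0.0001 -0.0014] shift after turn [0.014 0.003 1.092] before [0.015 0.004 1.092]
```

```bash
python3 -m jog '{"claw":[0.5,0.5,0.5,0.5,0.5,0.5,0,0,0,0,0],"xyz":[[0.017,0.01,0.3],[0,0,0.4],[0,0,0.25],[0,0,0.14],[0,0,0],[0,0,0],[0,0,0],[0,0,0],[0,0,0],[0,0,0],[0,0,0]],"twist":[[0,0,-0.001],[0,0,0],[0,0,0],[0,0,0],[0,0,0],[0,0,0],[0,0,0],[0,0,0],[0,0,0],[0,0,0],[0,0,0]]}'
python3 d.py 675.4 107.8 36 1.631
python3 -m jog '{"claw":[0,0,0,0,0,0],"xyz":[[0,0,-0.05],[0,0,-0.1],[0,0,-0.3],[0,0,-0.4],[0,0,-0.15],[0,0,0]],"twist":[[0,0,0],[0,0,0],[0,0,0],[0,0,0],[0,0,0],[0,0,0]]}'
python3 - <<'E'
from h import *
im=cam("side"); cv2.imwrite("pics/s4.png",cv2.resize(im["color"][130:330,180:450,::-1],None,fx=2,fy=2))
E
```

```text
clock: 19.68
eef_pos: [676.9, 108.5, 38.0]
tool_rot: [3.14, -0.0, 1.63]
force: [-1.1, -0.6, 6.5]
width: 20.6
gripper_force: 58.5
t 19.68 pos [676.9 108.5  38. ] rot [ 3.14 -0.    1.63] F [-1.1 -0.6  6.5] w 20.6 gf 58.5 q [-0.34  0.92  0.26  1.55 -0.32  0.71  0.12]
twist [ 0.0006 -0.0001 -0.0003] shift after turn [-0.006 -0.015  0.02 ] before [-0.006 -0.015  0.02 ]
clock: 20.42
eef_pos: [676.7, 108.5, 137.7]
tool_rot: [3.14, -0.0, 1.63]
force: [-0.6, -1.0, 0.3]
width: 20.0
gripper_force: 58.6
```

View pics/s4.png

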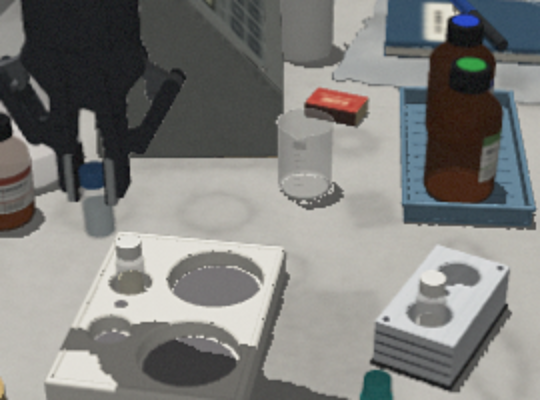

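The side view shows the blue-capped vial held upright above its emptied well, with the other vial undisturbed. Next it goes over the block's free well.

```bash
python3 -m jog '{"claw":[0,0,0,0,0,0,0,0,0,0],"xyz":[[-0.06,-0.15,0],[-0.12,-0.34,0],[-0.14,-0.4,0],[-0.14,-0.4,0],[-0.14,-0.4,0],[-0.14,-0.4,0],[-0.12,-0.3,0],[-0.044,-0.145,0],[0,0,0],[0,0,0]],"twist":[[0,0,0],[0,0,0],[0,0,0],[0,0,0],[0,0,0],[0,0,0],[0,0,0],[0,0,0],[0,0,0],[0,0,0]]}'
python3 - <<'E'
from h import *
w=cam("wrist"); cv2.imwrite("pics/w4.png",w["color"][:,:,::-1])
for p in [(429,3),(444.8,56.5)]:print(proj(w,[*p,40]))
E
python3 d.py 429 3 50 1.631
```

```text
clock: 21.72
eef_pos: [430.0, 3.7, 136.5]
tool_rot: [3.14, 0.0, 1.631]
force: [1.1, 0.1, 0.3]
width: 20.4
gripper_force: 58.6
[[316.10780205 245.36362837]]
[[348.52098969 159.20329733]]
t 21.77 pos [429.9   3.7 136.5] rot [3.14  0.    1.631] F [ 0.3 -1.   0. ] w 20.6 gf 58.6 q [-0.26  0.5   0.26  2.21 -0.28  0.46  0.29]
twist [0.0004 0.     0.    ] shift after turn [-0.007 -0.009  0.865] before [-0.007 -0.011  0.865]
```

View pics/w4.png

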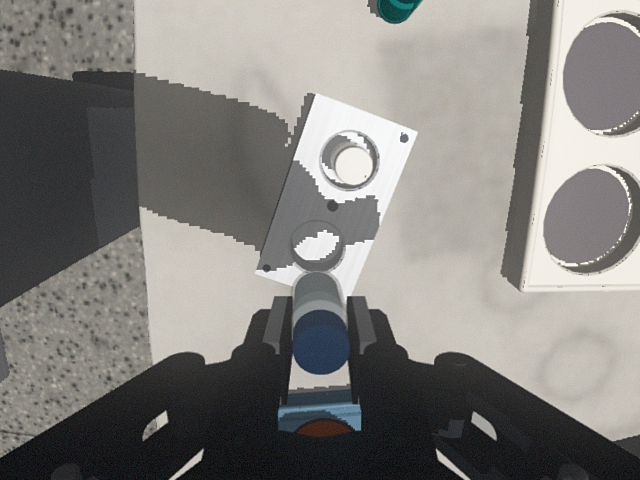

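The wrist view shows the free well's rim at (317,245) and the other well at (349,160), as predicted at (316,245) and (349,159). The measured well positions hold.

```bash
python3 -m jog '{"claw":[0,0,0,0,0,0],"xyz":[[-0.007,-0.01,0.3],[0,0,0.35],[0,0,0.12],[0,0,0.05],[0,0,0.04],[0,0,0]],"twist":[[0,0,0],[0,0,0],[0,0,0],[0,0,0],[0,0,0],[0,0,0]]}'
python3 d.py 429 3 48 1.631
```

```text
clock: 22.52
eef_pos: [428.1, 2.6, 50.7]
tool_rot: [3.141, 0.0, 1.63]
force: [-0.3, -0.1, 0.8]
width: 20.5
gripper_force: 58.6
t 22.52 pos [428.1   2.6  50.7] rot [3.141 0.    1.63 ] F [-0.3 -0.1  0.8] w 20.5 gf 58.6 q [-0.21  0.68  0.19  2.26 -0.55  0.24  0.54]
twist [ 0.0002  0.0001 -0.0003] shift after turn [0.003 0.009 0.027] before [0.003 0.009 0.027]
```

```bash
python3 -m jog '{"claw":[0,0,0.5,0.5,0.5,0.5],"xyz":[[0,0,0.015],[0,0,0],[0,0,0],[0,0,0],[0,0,0],[0,0,0]],"twist":[[0,0,0],[0,0,0],[0,0,0],[0,0,0],[0,0,0],[0,0,0]]}'
python3 -m jog '{"claw":[0.5,0.5,0.5,0.5,0.5],"xyz":[[0,0,-0.1],[0,0,-0.3],[0,0,-0.4],[0,0,-0.1],[0,0,0]],"twist":[[0,0,0],[0,0,0],[0,0,0],[0,0,0],[0,0,0]]}'
python3 - <<'E'
from h import *
w=cam("wrist"); c=w["color"]; hsv=cv2.cvtColor(c,cv2.COLOR_RGB2HSV)
for lo,hi in [((95,80,30),(125,255,255))]:
    m=cv2.inRange(hsv,lo,hi); k,_,st,ce=cv2.connectedComponentsWithStats(m)
    for i in range(1,k):
        if st[i,4]>150: print(ce[i].round(0),st[i],at_z(w,ce[i],72).round(1))
im=cam("side"); cv2.imwrite("pics/s5.png",cv2.resize(im["color"][200:350,330:480,::-1],None,fx=3,fy=3))
E
python3 d.py 445 57 48 1.631
```

```text
clock: 23.28
eef_pos: [427.4, 2.3, 49.1]
tool_rot: [-3.142, -0.0, 1.63]
force: [-0.2, 1.0, -0.2]
width: 42.9
gripper_force: 0.0
clock: 23.9
eef_pos: [427.7, 2.7, 139.7]
tool_rot: [3.14, -0.0, 1.631]
force: [-0.1, 0.7, 0.0]
width: 42.6
gripper_force: 0.0
[364. 414.] [ 313  394   79   38 1313] [463.3 -98.1  72. ]
[270. 416.] [ 246  403   66   30 1006] [ 404.1 -103.7   72. ]
t 24.0 pos [426.8   2.6 138.5] rot [-3.14 -0.    1.63] F [-0.1 -1.2 -0.4] w 42.9 gf 0.0 q [-0.38  0.52  0.43  2.21 -0.45  0.49  0.47]
twist [-0.0004 -0.0001 -0.0002] shift after turn [0.532 0.215 0.905] before [0.532 0.215 0.905]
```

View pics/s5.png

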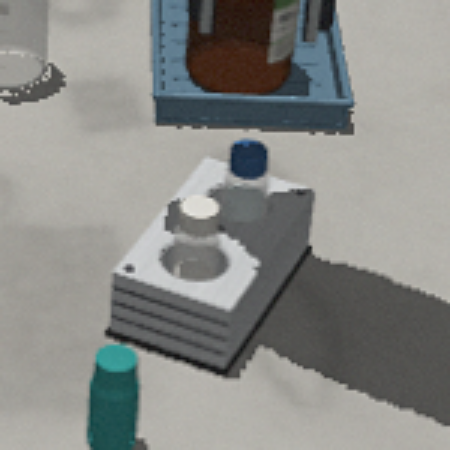

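The side view shows the blue-capped vial seated upright in the block's far well at (248,160), and the white-capped one still in the near well at (200,208). Now I'll grasp the white one.

```bash
python3 -m jog '{"claw":[0.5,0.5,0.5,0.5,0.5],"xyz":[[0.25,0.1,0],[0.29,0.12,0],[0,0,0.2],[0,0,0],[0,0,0]],"twist":[[0,0,0],[0,0,0],[0,0,0],[0,0,0],[0,0,0]]}'
python3 d.py 445.5 57.5 48 1.631
python3 - <<'E'
from h import *
w=cam("wrist"); cv2.imwrite("pics/w5.png",w["color"][:,:,::-1]); print(proj(w,[[445.5,57.5,72],[429,3,72]]))
c=w["color"]; m=((c.min(2)>140)).astype(np.uint8)
E
```

```text
clock: 24.62
eef_pos: [445.7, 56.8, 118.8]
tool_rot: [-3.14, 0.0, 1.629]
force: [0.4, -0.3, 0.6]
width: 42.8
gripper_force: 0.0
t 24.62 pos [445.7  56.8 118.8] rot [-3.14   0.     1.629] F [ 0.4 -0.3  0.6] w 42.8 gf 0.0 q [-0.47  0.58  0.41  2.17 -0.5   0.48  0.38]
twist [-0.0004  0.0001 -0.0008] shift after turn [ 0.007 -0.002  0.708] before [ 0.007 -0.001  0.708]
[[317.45220058 270.97409435]
 [281.22263033 363.73385894]]
```

View pics/w5.png

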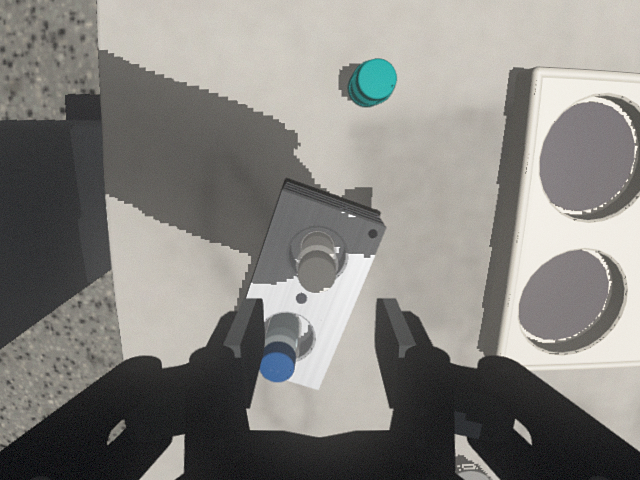

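The shaded white cap is at (318,270), as predicted (317,271). The blue cap at (278,365) is clear of the fingers' way down.

```bash
python3 -m jog '{"claw":[0.5,0.5,0.5,0.5,0.5,0,0,0,0,0],"xyz":[[0.007,0,0.25],[0,0,0.3],[0,0,0.14],[0,0,0.01],[0,0,0],[0,0,0],[0,0,0],[0,0,0],[0,0,0],[0,0,0]],"twist":[[0,0,0],[0,0,0],[0,0,0],[0,0,0],[0,0,0],[0,0,0],[0,0,0],[0,0,0],[0,0,0],[0,0,0]]}'
python3 d.py 445.5 57.5 48 1.631
python3 -m jog '{"claw":[0,0,0,0,0,0],"xyz":[[0,0,-0.05],[0,0,-0.1],[0,0,-0.3],[0,0,-0.3],[0,0,-0.15],[0,0,0]],"twist":[[0,0,0],[0,0,0],[0,0,0],[0,0,0],[0,0,0],[0,0,0]]}'
python3 d.py 675.6 107.9 60 1.631
```

```text
clock: 25.92
eef_pos: [446.6, 58.4, 49.9]
tool_rot: [3.14, -0.0, 1.63]
force: [-0.6, 0.4, 6.4]
width: 20.3
gripper_force: 58.3
t 25.93 pos [446.6  58.4  49.9] rot [ 3.14 -0.    1.63] F [-0.6  0.4  6.4] w 20.3 gf 58.3 q [-0.37  0.7   0.26  2.21 -0.61  0.29  0.48]
twist [ 0.0004 -0.0001 -0.0003] shift after turn [-0.008 -0.011  0.019] before [-0.008 -0.011  0.019]
clock: 26.68
eef_pos: [446.9, 58.6, 140.4]
tool_rot: [3.139, -0.001, 1.63]
force: [-0.2, 0.3, -0.2]
width: 20.3
gripper_force: 58.5
t 26.68 pos [446.9  58.6 140.4] rot [ 3.139e+00 -1.000e-03  1.630e+00] F [-0.2  0.3 -0.2] w 20.3 gf 58.5 q [-0.52  0.54  0.47  2.16 -0.48  0.54  0.37]
twist [ 0.0009 -0.0002 -0.0002] shift after turn [0.355 2.313 0.804] before [0.355 2.31  0.811]
```

```bash
python3 -m jog '{"claw":[0,0,0,0,0,0,0,0,0,0],"xyz":[[0.025,0.15,0],[0.05,0.32,0],[0.06,0.4,0],[0.06,0.4,0],[0.06,0.4,0],[0.05,0.35,0],[0.04,0.22,0],[0.01,0.077,0],[0,0,0.5],[0,0,0]],"twist":[[0,0,0],[0,0,0],[0,0,0],[0,0,0],[0,0,0],[0,0,0],[0,0,0],[0,0,0],[0,0,0],[0,0,0]]}'
python3 -m jog '{"claw":[0,0],"xyz":[[0,0,0],[0,0,0]],"twist":[[0,0,0],[0,0,0]]}'
python3 - <<'E'
from h import *
w=cam("wrist"); cv2.imwrite("pics/w6.png",w["color"][:,:,::-1]); print(proj(w,[675.6,107.9,24]))
E
python3 d.py 676 108 40 1.631
```

```text
clock: 27.92
eef_pos: [670.8, 107.3, 85.0]
tool_rot: [-3.131, 0.0, 1.629]
force: [-1.2, -0.1, 0.1]
width: 20.2
gripper_force: 58.6
clock: 28.18
eef_pos: [676.4, 107.3, 91.1]
tool_rot: [3.139, -0.0, 1.63]
force: [0.1, 0.2, 1.0]
width: 20.5
gripper_force: 58.6
[[316.0658765  258.26859213]]
t 28.23 pos [676.3 107.4  91. ] rot [ 3.139 -0.     1.63 ] F [ 0.9  0.8 -0.3] w 20.8 gf 58.6 q [-0.45  0.88  0.47  1.53 -0.49  0.84  0.26]
twist [ 0.0009 -0.0001 -0.0004] shift after turn [ 0.007 -0.003  0.51 ] before [ 0.006 -0.004  0.51 ]
```

View pics/w6.png

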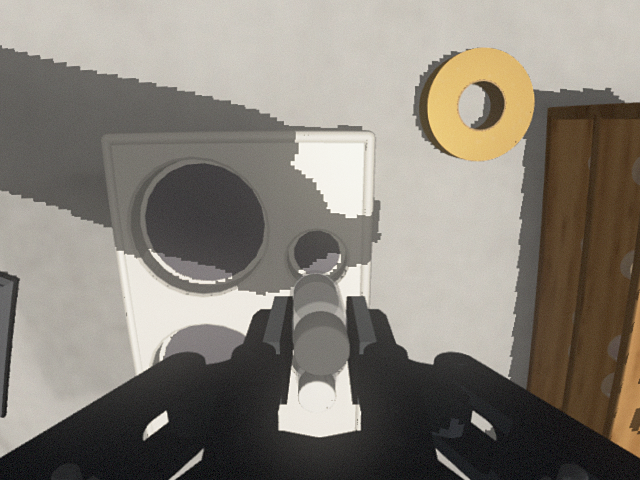

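The empty station well is at (317,256), as predicted, and the finished vial hangs straight above it. I've used all 14 pictures, so from here I check by numbers only.

```bash
python3 -m jog '{"claw":[0,0,0,0,0,0],"xyz":[[0.007,0,0.2],[0,0,0.2],[0,0,0.07],[0,0,0.04],[0,0,0.015],[0,0,0]],"twist":[[0,0,0],[0,0,0],[0,0,0],[0,0,0],[0,0,0],[0,0,0]]}'
python3 d.py 676 108 40 1.631
```

```text
clock: 28.98
eef_pos: [673.6, 108.0, 39.7]
tool_rot: [-3.138, -0.002, 1.63]
force: [-11.3, 0.1, 26.0]
width: 20.2
gripper_force: 62.1
t 28.98 pos [673.6 108.   39.7] rot [-3.138e+00 -2.000e-03  1.630e+00] F [-11.3   0.1  26. ] w 20.2 gf 62.1 q [-0.43  0.95  0.43  1.55 -0.52  0.76  0.28]
twist [-0.0012 -0.0006 -0.0004] shift after turn [-0.002  0.024 -0.003] before [-0.002  0.024 -0.003]
```

```bash
python3 -m jog '{"claw":[0,0,0.5,0.5,0.5,0.5,0.5,0.5],"xyz":[[0,0,-0.02],[0,0,0],[0,0,0],[0,0,0],[0,0,0],[0,0,0],[0,0,0],[0,0,0]],"twist":[[0,0,0],[0,0,0],[0,0,0],[0,0,0],[0,0,0],[0,0,0],[0,0,0],[0,0,0]]}'
python3 -m jog '{"claw":[0.5,0.5,0.5,0.5,0.5,0.5],"xyz":[[0,0,-0.1],[0,0,-0.3],[0,0,-0.5],[0,0,-0.5],[0,0,-0.4],[0,0,0]],"twist":[[0,0,0],[0,0,0],[0,0,0],[0,0,0],[0,0,0],[0,0,0]]}'
python3 - <<'E'
from h import *
w=cam("wrist")
for l in ["vial_done","vial_other","vial_next"]: print(l,[(np.round(b["rect"]).astype(int).tolist(),round(b["score"],2)) for b in optics.boxes_of("wrist",l)[:4]])
print("exp caps",proj(w,[[675.4,107.9,62],[678.5,48.5,62],[675.4,107.9,24]]))
s=cam("side")
for l in ["vial_done","vial_other","vial_next","bottle_blue","bottle_green"]: print(l,[(np.round(b["rect"]).astype(int).tolist(),round(b["score"],2)) for b in optics.boxes_of("side",l)[:4]])
print("exp side done caps",proj(s,[[675.4,107.9,62],[675.4,107.9,10],[678.5,48.5,62],[429,3,72],[429,3,40]]))
E
python3 d.py 444.5 -188 220 1.631
```

```text
clock: 29.98
eef_pos: [675.3, 108.1, 38.5]
tool_rot: [-3.142, 0.0, 1.63]
force: [-0.4, -0.0, -0.8]
width: 43.1
gripper_force: 0.0
clock: 30.72
eef_pos: [677.8, 107.8, 223.6]
tool_rot: [3.133, -0.001, 1.63]
force: [-1.1, -0.5, -0.4]
width: 42.9
gripper_force: 0.0
vial_done [([296, 199, 28, 38], 0.69), ([46, 132, 52, 30], 0.65)]
vial_other [([304, 263, 20, 41], 0.67)]
vial_next []
exp caps [[313.39897984 220.49084057]
 [313.12712335 291.95280687]
 [313.64874305 210.63828771]]
vial_done [([360, 316, 15, 37], 0.93), ([228, 269, 18, 35], 0.84)]
vial_other [([238, 247, 13, 29], 0.78), ([363, 253, 70, 70], 0.62), ([334, 172, 26, 20], 0.16)]
vial_next []
bottle_blue [([393, 136, 34, 51], 0.96)]
bottle_green [([390, 159, 43, 76], 0.97)]
exp side done caps [[233.03871038 272.79613018]
 [235.60450865 300.869015  ]
 [244.10582813 250.27289823]
 [411.02983453 249.38421773]
 [409.30440519 266.671347  ]]
t 31.23 pos [675.  108.  217.9] rot [-3.14  0.    1.63] F [-1.  -0.6 -0.4] w 42.7 gf 0.0 q [-0.49  0.75  0.54  1.44 -0.41  1.07  0.19]
twist [-0.0004  0.0001 -0.0004] shift after turn [-2.816 -2.479 -0.021] before [-2.819 -2.476 -0.018]
```

```bash
python3 -m jog '{"claw":[1,1,1,1,1,1,1,1,1,1,1],"xyz":[[-0.15,-0.3,-0.1],[-0.25,-0.5,0],[-0.25,-0.5,0],[-0.2,-0.45,0],[-0.25,-0.3,0],[-0.4,-0.1,0],[-0.5,-0.12,0],[-0.5,-0.12,0],[-0.316,-0.087,0],[0,0,0],[0,0,0]],"twist":[[0,0,0],[0,0,0],[0,0,0],[0,0,0],[0,0,0],[0,0,0],[0,0,0],[0,0,0],[0,0,0],[0,0,0],[0,0,0]]}'
python3 caps.py w7;python3 d.py 444.4 -188 106.2 1.631
```

```text
clock: 32.6
eef_pos: [444.8, -187.0, 228.4]
tool_rot: [-3.141, -0.001, 1.63]
force: [1.0, 0.5, -0.4]
width: 85.5
gripper_force: 0.0
green dot [319. 241.] [ 299  222   40   39 1220] [ 444.9 -184.1  135. ]
blue dot [330. 380.] [313 364  36  32 896] [ 459.1 -284.9  130. ]
t 32.65 pos [ 444.9 -186.5  228.4] rot [-3.141e+00 -1.000e-03  1.631e+00] F [ 0.7 -0.4 -0.4] w 85.4 gf 0.0 q [-0.07  0.45  0.58  1.99 -0.34  0.8   0.76]
twist [-0.0001 -0.0003  0.0001] shift after turn [-0.015 -0.006  1.222] before [-0.016 -0.005  1.222]
```

```bash
python3 -m jog '{"claw":[1,1,1,1,1,0,0,0,0,0],"xyz":[[0,0,0.3],[0,0,0.5],[0,0,0.3],[0,0,0.12],[0,0,0],[0,0,0],[0,0,0],[0,0,0],[0,0,0],[0,0,0]],"twist":[[0,0,0],[0,0,0],[0,0,0],[0,0,0],[0,0,0],[0,0,0],[0,0,0],[0,0,0],[0,0,0],[0,0,0]]}'
python3 d.py 444.4 -187 106.2 1.631
python3 -m jog '{"claw":[0,0,0,0,0,0],"xyz":[[0,0,-0.05],[0,0,-0.1],[0,0,-0.3],[0,0,-0.4],[0,0,-0.2],[0,0,0]],"twist":[[0,0,0],[0,0,0],[0,0,0],[0,0,0],[0,0,0],[0,0,0]]}'
python3 d.py 609 118.5 114 1.631
```

```text
clock: 33.9
eef_pos: [445.1, -188.0, 107.7]
tool_rot: [3.14, 0.0, 1.63]
force: [-2.0, -0.3, 8.0]
width: 32.9
gripper_force: 59.2
t 33.9 pos [ 445.1 -188.   107.7] rot [3.14 0.   1.63] F [-2.  -0.3  8. ] w 32.9 gf 59.2 q [ 0.06  0.63  0.42  2.1  -0.51  0.51  0.92]
twist [ 0.0006  0.0001 -0.0004] shift after turn [ 0.01  -0.007  0.015] before [ 0.01  -0.007  0.015]
clock: 34.65
eef_pos: [445.6, -187.9, 213.1]
tool_rot: [3.138, 0.001, 1.63]
force: [0.1, -0.3, -1.4]
width: 32.7
gripper_force: 60.0
t 34.65 pos [ 445.6 -187.9  213.1] rot [3.138e+00 1.000e-03 1.630e+00] F [ 0.1 -0.3 -1.4] w 32.7 gf 60.0 q [-0.06  0.47  0.58  2.   -0.37  0.76  0.79]
twist [ 0.0011  0.0004 -0.0002] shift after turn [2.961 1.816 0.991] before [2.963 1.81  0.994]
```

```bash
python3 -m jog '{"claw":[0,0,0,0,0,0,0,0,0,0,0,0],"xyz":[[0.15,0.04,0],[0.35,0.08,0],[0.4,0.1,0],[0.4,0.1,0],[0.36,0.1,0],[0.3,0.25,0],[0.3,0.35,0],[0.3,0.35,0],[0.25,0.28,0],[0.14,0.165,0],[0,0,0],[0,0,0]],"twist":[[0,0,0],[0,0,0],[0,0,0],[0,0,0],[0,0,0],[0,0,0],[0,0,0],[0,0,0],[0,0,0],[0,0,0],[0,0,0],[0,0,0]]}'
python3 d.py 609 117.5 115 1.631
```

```text
clock: 36.15
eef_pos: [606.8, 117.0, 210.5]
tool_rot: [-3.139, 0.001, 1.629]
force: [-0.5, 0.4, -1.6]
width: 33.4
gripper_force: 60.1
t 36.15 pos [606.8 117.  210.5] rot [-3.139e+00  1.000e-03  1.629e+00] F [-0.5  0.4 -1.6] w 33.4 gf 60.1 q [-0.57  0.67  0.57  1.64 -0.42  0.96  0.2 ]
twist [-0.001   0.0002 -0.0005] shift after turn [0.004 0.022 0.955] before [0.004 0.025 0.955]
```

```bash
python3 -m jog '{"claw":[0,0,0,0,0],"xyz":[[0.005,0,0.2],[0,0,0.3],[0,0,0.15],[0,0,0],[0,0,0]],"twist":[[0,0,0],[0,0,0],[0,0,0],[0,0,0],[0,0,0]]}'
python3 d.py 609 117.5 115 1.631
```

```text
clock: 36.78
eef_pos: [609.0, 117.8, 147.6]
tool_rot: [3.14, -0.0, 1.629]
force: [-0.2, -0.4, -1.1]
width: 32.8
gripper_force: 60.1
t 36.77 pos [609.  117.8 147.6] rot [ 3.14  -0.     1.629] F [-0.2 -0.4 -1.1] w 32.8 gf 60.1 q [-0.54  0.74  0.52  1.7  -0.47  0.83  0.24]
twist [ 0.0005 -0.     -0.0005] shift after turn [-0.003 -0.     0.326] before [-0.003 -0.001  0.326]
```

```bash
python3 -m jog '{"claw":[0,0,0,0,0,0],"xyz":[[0,0,0.1],[0,0,0.12],[0,0,0.06],[0,0,0.04],[0,0,0.01],[0,0,0]],"twist":[[0,0,0],[0,0,0],[0,0,0],[0,0,0],[0,0,0],[0,0,0]]}'
python3 d.py 609 117.5 115 1.631
```

```text
clock: 37.52
eef_pos: [608.1, 118.2, 114.9]
tool_rot: [-3.141, -0.001, 1.63]
force: [-3.6, -0.6, 9.3]
width: 33.2
gripper_force: 61.2
t 37.52 pos [608.1 118.2 114.9] rot [-3.141e+00 -1.000e-03  1.630e+00] F [-3.6 -0.6  9.3] w 33.2 gf 61.2 q [-0.53  0.78  0.49  1.72 -0.5   0.77  0.27]
twist [-0.0001 -0.0003 -0.0003] shift after turn [-0.007  0.009 -0.001] before [-0.007  0.009 -0.001]
```

```bash
python3 -m jog '{"claw":[1,1,1,1,1,1,1,1,1],"xyz":[[0,0,-0.01],[0,0,0],[0,0,0],[0,0,0],[0,0,-0.1],[0,0,-0.3],[0,0,-0.5],[0,0,-0.2],[0,0,0]],"twist":[[0,0,0],[0,0,0],[0,0,0],[0,0,0],[0,0,0],[0,0,0],[0,0,0],[0,0,0],[0,0,0]]}'
python3 caps.py w8
python3 -m jog '{"claw":[1,1,1,1,1,1,1,1,1,1,1],"xyz":[[-0.2,-0.3,0],[-0.35,-0.5,0],[-0.35,-0.4,0],[-0.4,-0.2,0],[-0.5,-0.07,0],[-0.55,-0.07,0],[-0.55,-0.07,0],[-0.55,-0.07,0],[-0.536,-0.053,0],[0,0,0],[0,0,0]],"twist":[[0,0,0],[0,0,0],[0,0,0],[0,0,0],[0,0,0],[0,0,0],[0,0,0],[0,0,0],[0,0,0],[0,0,0],[0,0,0]]}'
python3 - <<'E'
from h import *
w=cam("wrist"); hsv=cv2.cvtColor(w["color"],cv2.COLOR_RGB2HSV); m=cv2.inRange(hsv,(112,120,60),(125,255,255)); k,_,st,ce=cv2.connectedComponentsWithStats(m)
for i in range(1,k):
    if st[i,4]>120: print(st[i],at_z(w,ce[i],123).round(1))
t=cam("top"); hsv=cv2.cvtColor(t["color"],cv2.COLOR_RGB2HSV); m=cv2.inRange(hsv,(45,120,60),(75,255,255)); m[:150]=0; m[260:]=0;m[:,:180]=0; M=cv2.moments(m,True); print("green top px",M["m10"]/M["m00"],M["m01"]/M["m00"],M["m00"], "start 207.75 195.25")
E
python3 d.py 458.5 -291 99.3 1.631
```

```text
clock: 38.65
eef_pos: [609.6, 118.1, 226.9]
tool_rot: [3.137, -0.001, 1.63]
force: [-0.1, -0.5, -0.7]
width: 85.2
gripper_force: 0.0
green dot [318. 256.] [302 249  32  14 287] [610.4 112.3 135. ]
vialblue [ 95. 345.] [ 85 335  22  20 313] [420.3  -5.3  62. ]
clock: 40.08
eef_pos: [458.2, -289.1, 223.3]
tool_rot: [-3.139, -0.002, 1.63]
force: [0.5, 0.3, -0.4]
width: 85.9
gripper_force: 0.0
[ 301  224   40   39 1253] [ 459.4 -289.   123. ]
green top px 206.24571428571429 195.59428571428572 175.0 start 207.75 195.25
t 40.17 pos [ 459.  -288.2  223.8] rot [-3.140e+00 -2.000e-03  1.632e+00] F [-0.2  0.6 -0.1] w 85.5 gf 0.0 q [ 0.13  0.54  0.57  1.84 -0.37  0.87  0.95]
twist [-0.0004 -0.0006  0.0003] shift after turn [-0.028 -0.006  1.245] before [-0.03  -0.005  1.244]
```

```bash
python3 -m jog '{"claw":[1,1,1,1,1,0,0,0,0,0],"xyz":[[-0.015,0,0.3],[0,0,0.5],[0,0,0.3],[0,0,0.14],[0,0,0],[0,0,0],[0,0,0],[0,0,0],[0,0,0],[0,0,0]],"twist":[[0,0,0],[0,0,0],[0,0,0],[0,0,0],[0,0,0],[0,0,0],[0,0,0],[0,0,0],[0,0,0],[0,0,0]]}'
python3 d.py 458.5 -290 99 1.631
python3 -m jog '{"claw":[0,0,0,0,0,0],"xyz":[[0,0,-0.05],[0,0,-0.1],[0,0,-0.3],[0,0,-0.4],[0,0,-0.2],[0,0,0]],"twist":[[0,0,0],[0,0,0],[0,0,0],[0,0,0],[0,0,0],[0,0,0]]}'
python3 d.py 616.5 29 114 1.631
```

```text
clock: 41.42
eef_pos: [459.3, -292.1, 101.7]
tool_rot: [3.14, 0.001, 1.63]
force: [-1.8, -0.2, 6.0]
width: 32.9
gripper_force: 59.4
t 41.42 pos [ 459.3 -292.1  101.7] rot [3.14e+00 1.00e-03 1.63e+00] F [-1.8 -0.2  6. ] w 32.9 gf 59.4 q [ 0.23  0.71  0.44  1.94 -0.51  0.61  1.07]
twist [ 0.0004  0.0002 -0.0004] shift after turn [ 0.022 -0.006  0.027] before [ 0.022 -0.006  0.027]
clock: 42.18
eef_pos: [459.9, -292.1, 207.3]
tool_rot: [3.138, 0.002, 1.63]
force: [-0.1, 0.4, -2.6]
width: 32.5
gripper_force: 60.0
t 42.17 pos [ 459.9 -292.1  207.3] rot [3.138e+00 2.000e-03 1.630e+00] F [-0.1  0.4 -2.6] w 32.5 gf 60.0 q [ 0.15  0.56  0.56  1.85 -0.4   0.83  0.97]
twist [ 0.001   0.0006 -0.0003] shift after turn [3.111 1.757 0.933] before [3.114 1.751 0.933]
```

```bash
python3 -m jog '{"claw":[0,0,0,0,0,0,0,0,0,0,0,0],"xyz":[[0.2,0.02,0],[0.4,0.05,0],[0.45,0.05,0],[0.45,0.05,0],[0.45,0.05,0],[0.45,0.05,0],[0.4,0.1,0],[0.25,0.3,0],[0.06,0.4,0],[0,0.4,0],[0,0.285,0],[0,0,0]],"twist":[[0,0,0],[0,0,0],[0,0,0],[0,0,0],[0,0,0],[0,0,0],[0,0,0],[0,0,0],[0,0,0],[0,0,0],[0,0,0],[0,0,0]]}'
python3 -m jog '{"claw":[0,0,0,0,0],"xyz":[[0,0,0.2],[0,0,0.3],[0,0,0.15],[0,0,0],[0,0,0]],"twist":[[0,0,0],[0,0,0],[0,0,0],[0,0,0],[0,0,0]]}'
python3 d.py 616.3 28.5 108.7 1.631
```

```text
clock: 43.68
eef_pos: [616.7, 29.5, 203.8]
tool_rot: [-3.14, 0.001, 1.631]
force: [-1.9, 0.6, -3.2]
width: 32.9
gripper_force: 60.3
clock: 44.3
eef_pos: [616.3, 29.0, 141.4]
tool_rot: [3.14, 0.0, 1.63]
force: [0.5, -0.2, -2.0]
width: 32.6
gripper_force: 60.3
t 44.3 pos [616.3  29.  141.4] rot [3.14 0.   1.63] F [ 0.5 -0.2 -2. ] w 32.6 gf 60.3 q [-0.41  0.75  0.53  1.71 -0.49  0.82  0.41]
twist [ 0.0004  0.0001 -0.0004] shift after turn [-0.005 -0.     0.327] before [-0.005 -0.001  0.327]
```

```bash
python3 -m jog '{"claw":[0,0,0,0,0,0],"xyz":[[-0.005,0,0.1],[0,0,0.12],[0,0,0.06],[0,0,0.04],[0,0,0.01],[0,0,0]],"twist":[[0,0,0],[0,0,0],[0,0,0],[0,0,0],[0,0,0],[0,0,0]]}'
python3 d.py 616.3 28.5 108.7 1.631
```

```text
clock: 45.05
eef_pos: [615.6, 28.6, 108.8]
tool_rot: [-3.141, -0.001, 1.63]
force: [-2.9, 0.6, 7.7]
width: 32.2
gripper_force: 61.7
t 45.05 pos [615.6  28.6 108.8] rot [-3.141e+00 -1.000e-03  1.630e+00] F [-2.9  0.6  7.7] w 32.2 gf 61.7 q [-0.39  0.79  0.5   1.73 -0.52  0.76  0.43]
twist [-0.0001 -0.0002 -0.0004] shift after turn [-0.001  0.007  0.001] before [-0.001  0.007  0.001]
```

Seated on the pocket floor at the expected height. I'll release, withdraw and compare with the start.

```bash
python3 -m jog '{"claw":[1,1,1,1,1,1,1,1,1,1,1,1],"xyz":[[0,0,-0.01],[0,0,0],[0,0,0],[0,0,0],[0,0,-0.1],[0,0,-0.3],[0,0,-0.5],[0,0,-0.4],[0,-0.5,0],[0,-0.5,0],[0,-0.5,0],[0,0,0]],"twist":[[0,0,0],[0,0,0],[0,0,0],[0,0,0],[0,0,0],[0,0,0],[0,0,0],[0,0,0],[0,0,0],[0,0,0],[0,0,0],[0,0,0]]}'
python3 - <<'E'
from h import *
a={"top":cv2.imread("pics/top0.png")[:,:,::-1],"side":cv2.imread("pics/side0.png")[:,:,::-1]}
for n in a:
    im=cam(n); 
    for l in ["bottle_green","bottle_blue","vial_done","vial_other","vial_next","beaker","matchbox"]: print(n,l,[(np.round(b["rect"]).astype(int).tolist(),round(b["score"],2)) for b in optics.boxes_of(n,l)[:3]])
    for nm,lo,hi in [("green",(45,120,60),(75,255,255)),("blue",(112,120,60),(125,255,255))]:
        for tag,c in (("start",a[n]),("now",im["color"])):
            m=cv2.inRange(cv2.cvtColor(np.ascontiguousarray(c),cv2.COLOR_RGB2HSV),lo,hi); k,_,st,ce=cv2.connectedComponentsWithStats(m)
            print(n,nm,tag,[(ce[i].round(1).tolist(),int(st[i,4])) for i in range(1,k) if 70<st[i,4]<600])
E
```

```text
clock: 46.55
eef_pos: [462.0, 19.8, 239.0]
tool_rot: [-3.138, -0.002, 1.629]
force: [1.3, -0.3, -0.0]
width: 85.5
gripper_force: 0.0
top bottle_green []
top bottle_blue [([252, 187, 30, 43], 0.89)]
top vial_done []
top vial_other [([261, 173, 5, 11], 0.49)]
top vial_next [([270, 304, 12, 12], 0.65)]
top beaker [([351, 216, 34, 35], 0.73)]
top matchbox [([431, 222, 24, 35], 0.91), ([255, 188, 28, 41], 0.52)]
top green start [([207.3, 195.0], 172)]
top green now []
top blue start [([260.5, 194.3], 181)]
top blue now [([263.1, 195.2], 85)]
side bottle_green [([250, 234, 52, 93], 0.88), ([322, 184, 26, 46], 0.5), ([382, 174, 64, 69], 0.32)]
side bottle_blue [([265, 208, 45, 70], 0.63), ([228, 270, 17, 35], 0.54), ([335, 176, 28, 15], 0.3)]
side vial_done [([227, 270, 20, 34], 0.8), ([359, 316, 21, 38], 0.65)]
side vial_other [([238, 250, 14, 28], 0.71)]
side vial_next [([402, 246, 17, 29], 0.75)]
side beaker [([319, 182, 30, 48], 0.55)]
side matchbox [([336, 173, 25, 22], 0.79)]
side green start [([272.5, 240.6], 152)]
side green now [([273.1, 241.4], 156)]
side blue start [([284.9, 210.9], 134)]
side blue now [([285.2, 211.5], 140)]
```

```bash
python3 -c "
from cell import order; print(order.finish_job())"
```

```text
the job is handed in; nothing more can be done
None
```

The job is handed in: the vials are exchanged, both bottles are back in their pockets within about 2 mm of where they stood, and my last camera checks showed nothing else moved; no verdict was returned.

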